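# One marker disc for the small cheese wheel

## Robot

A 7-joint arm with a two-finger parallel gripper is mounted at the origin on the work surface. World frame = base frame: x ahead of the robot, y to its left, z up, the work surface at z = 0. Lengths are in m, angles in rad, forces in N, time in s.
With the tool pointing down it reaches from about 0.35 to 0.9 m from the base axis. Payload 19.9 kg.
Tool frame: the origin (TCP) lies between the finger pads; the fingertips stand 19 mm ahead of it and the grasp point (between the pads) is the TCP; z points along the fingers, y is the direction in which the jaws open and shut (so a half turn about z gives the same grasp; the last joint's range is limited). The gripper opens to 94 mm and grips with 3 to 60 N. Pads are 16 mm wide; open, the fingers measure 119 mm over their backs; the gripper's body (75 mm by 177 mm) begins 78 mm behind the grasp point.
Start: joints at [1.22, 0.417, -0.01, 1.614, 0.005, 1.111, -0.053], TCP at [0.191, -0.595, 0.187] pointing down, gripper open.
Joint ranges: [-2.81, 2.81], [-0.39, 2.02], [-1.27, 1.25], [0.06, 2.57], [-1.19, 4.33], [0.19, 2], [-2.82, 2.82]. Speed limits (rad/s): [1.89, 1.89, 2.39, 2.39, 3.01, 3.01, 3.01].

## Interface

Orientations are given as a 3x3 rotation matrix whose columns are the frame's x, y, z axes.
In Python, from rig import robot gives the robot as it stands. Calls block until the motion is done:
- robot.move_ptp(position, orientation): joint-space move of the TCP to a pose.
- robot.move_linear(position, velocity=0.15, frame=None, threshold=None): straight line of the TCP; frame=None keeps the orientation; velocity is the mean speed in m/s. With threshold (N) it stops when the force on the tool has changed by that much, and returns True; else False.
- robot.goto_joints(angles): joint-space move.
- robot.gripper_to(opening): finger opening in m; the grip force is fixed at half the most; returns when the fingers have stopped.
- robot.pause(seconds).
- robot.ik(position, orientation): joint angles nearest the present ones, or None.
- robot.get_state(): the state.
- robot.grab_frame(name): name is "scene" or "top" or "wrist"; returns the picture (420x560x3 uint8, red, green, blue); there is no depth.
- robot.camera_info(name): a dict with "fx", "fy", "cx", "cy" (pixels), "rvec" (rotation vector, rad) and "tvec" (3), from world to camera coordinates, as OpenCV has them. Camera axes: x right, y down, z forward; pixel columns grow to the right and rows downward; lengths in m; the calibration is good to about 2 mm. A picture is of the moment at which its call begins: read the wrist's pose just before it. camera_info takes no time and is no camera call; for the wrist camera it gives the pose at the moment of the call.
A pose or a line that the arm cannot do raises robot.PlanningError and nothing moves.
- robot.sign_off(): hands the job in, once; it reports no verdict.
The state is a dict: "time": time; "qpos": joint angles; "joint_vel": joint speeds; "effort": joint torques, N m; "ee_pos": TCP position; "tool_rot": TCP orientation; "force": force on the tool from outside, world axes, zero at the start; "moment": the same for the moment, N m; "opening": finger opening in m.
Only numpy, scipy, OpenCV 4.12 (cv2) and the standard library are available. Lean on these libraries where they do the work, as an engineer would, in place of code of your own. Each camera call takes 0.05 s, during which the arm holds its last target.

## Task

The small cheese wheel on the bench has been picked for tasting and must get a marker disc. Push the black plunger button of the disc dispenser all the way in once, so that it delivers a single white disc, and let it spring back out; then, with the fingertips, gently slide that disc across the bench until it lies flat at the foot of the small wheel, touching or almost touching it. Do not pinch or lift the disc, leave the other discs in the dispenser, and do not shift the wheels or anything else on the bench.

Things in the scene. Friction and masses are not known exactly. Their poses are not given: they have to be found in the camera images.
- dispenser: Steel disc dispenser fixed to the bench. Origin on the bench under the axis of the upright clear magazine tube (55 mm wide, top at 50 mm); +x = towards the outlet. Square gate plate 64 x 64 mm at z 13-17 mm. Two channel rails, no floor between: 13 mm high, 59 mm over both, x -116 to +29 mm; screw feet 3 mm high to y = +-46.5 mm, x -104 to +16 mm.
- outlet (a point): Spot on the bench in front of the dispenser outlet (x = +74 mm in the dispenser's frame) where the centre of the delivered disc comes to lie after a full stroke, clear of the rails and free to slide to either side. Axes parallel to the dispenser's.
- plunger_face (a point): Centre of the outer face of the round black plunger button (40 mm diameter, 12 mm thick, horizontal stem), 24 mm above the bench, at x = -141 mm in the dispenser's frame when out. It faces -x of the dispenser and is pushed level along the dispenser's +x. Axes parallel to the dispenser's.
- plunger (a joint): Plunger travel in m: 0 = sprung out (rest), 0.080 = fully in against its stop. The spring needs 2 N at the start and 4.4 N at the end of the stroke and brings the plunger back when it is let go; the next disc then drops into the channel.
- disc0: The lowest of four equal white plastic discs stacked in the magazine, the one a stroke delivers: 44 mm diameter, 9 mm thick, 19 g, small dark hole mark near the edge. Origin at the centre of its underside, z axis its axis. It starts on the bench on the magazine axis.
- disc1: Second disc from the bottom, same as disc0; stays in the magazine.
- disc2: Third disc from the bottom, same as disc0; stays in the magazine.
- disc3: Top disc, same as disc0; stays in the magazine.
- wheel_small: The small cheese wheel, lying flat and loose on the bench, to one side of the dispenser outlet (left or right varies): 130 mm diameter, 55 mm high, about 0.8 kg. Origin at the centre of its underside.
- wheel_large: The large cheese wheel, lying flat and loose on the other side: 180 mm diameter, 65 mm high, about 1.75 kg. Origin at the centre of its underside. Leave it alone.
- cheese_iron: Cheese iron (sampling borer) lying loose: wooden cross handle 112 mm along its y at x = -75 mm, steel blade along +x to x = 75 mm, 22 mm high. Leave it alone.
- brush: Wooden hand brush lying loose, bristles down, 125 x 48 mm, 40 mm high, long along x. Leave it alone.
- sample_jar: Small loose glass jar with steel lid, 56 mm diameter, 60 mm high. Leave it alone.
- salt_jar: Loose white ceramic jar with steel lid, 80 mm diameter, 65 mm high. Leave it alone.
- clipboard: Loose wooden clipboard 160 x 110 mm, 12 mm high at the clip. Leave it alone.
- cup: Loose steel cup, 70 mm diameter, 70 mm high. Leave it alone.
Mind the look-alikes: they are no part of the job. Leave any purple look-alike of the dispenser alone.

How it is judged:
On the way, in this order (a step that is already met when the one before it is completed fails the run):
1. the plunger is pushed fully in, driving the lowest disc out of the outlet (value of joint plunger above 0.075 m and x of disc0 in the frame of dispenser above 0.06 m), for 0.05 s.
2. the plunger has sprung back out and one disc lies in front of the dispenser (value of joint plunger below 0.004 m and x of disc0 in the frame of dispenser above 0.06 m and horizontal distance between each of disc1, disc2, disc3 and dispenser below 0.015 m), for 0.1 s.
3. the disc has been slid along the bench to the foot of the small wheel (horizontal distance between disc0 and wheel_small below 0.102 m and height (world z) of disc0 below 0.004 m and angle between disc0's own z axis and vertical below 0.1 rad), for 0.2 s.
At the end, for the whole second after the job is handed in: The delivered disc lies flat and still on the bench at the small wheel, at most 15 mm between their edges (centres within 102 mm); plunger out (within 4 mm); the other three discs within 15 mm of the magazine axis; small wheel shifted less than 20 mm (all of step 3 and linear speed of disc0 below 0.01 m/s and value of joint plunger below 0.004 m and distance of wheel_small from where it was at the start of the episode below 0.02 m and horizontal distance between each of disc1, disc2, disc3 and dispenser below 0.015 m); the robot touches nothing.
It fails at once if the disc is lifted off the bench (20 mm or more) (height (world z) of disc0 above 0.02 m).
It fails at once if the disc is pinched or pressed hard by the fingers (over 20 N) (contact force between the fingers and disc0 above 20 N).
It fails at once if a second disc leaves the magazine (horizontal distance between any of disc1, disc2, disc3 and dispenser above 0.03 m).
It fails at once if the small wheel is shifted by more than 20 mm (distance of wheel_small from where it was at the start of the episode above 0.02 m).
It fails at once if another thing on the bench is shifted by more than 20 mm (distance of any of wheel_large, cheese_iron, brush, sample_jar, salt_jar, clipboard, cup from where it was at the start of the episode above 0.02 m).
It also fails if it takes over 56 s, if anything falls off the work surface, if the arm or the gripper's body presses on something with over 40 N, if the wrist force passes 120 N, or if a joint passes its speed limit or range.

## Working session

There is one attempt and no reset: what is moved stays moved. The work goes in short steps, each a Python script; the robot and the scene stay as the last script left them, time stands still between calls to the robot, and variables do not carry over. Pictures are saved under pics/ and viewed, and the job is handed in when it is done.

```bash
mkdir -p pics; ls; python3 - <<'E'
from rig import robot
import cv2
for n in ("scene","top","wrist"):
    im=robot.grab_frame(n); cv2.imwrite(f"pics/{n}0.png",im[:,:,::-1]); print(n,robot.camera_info(n))
s=robot.get_state(); print(s)
E
```

```text
pics
scene {'fx': 384.4289521212538, 'fy': 384.4289521212538, 'cx': 271.9065390697202, 'cy': 207.5695122555201, 'rvec': array([ 1.94653911,  1.60227667, -0.62428485]), 'tvec': array([-0.09880596, -0.34665457,  1.40717067])}
top {'fx': 406.10880333163993, 'fy': 406.10880333163993, 'cx': 281.03240556710244, 'cy': 207.55475604730472, 'rvec': array([ 2.16614098, -2.13200352,  0.15773362]), 'tvec': array([-0.01879828,  0.51959365,  1.06714323])}
wrist {'fx': 292.63557961053425, 'fy': 292.63557961053425, 'cx': 285.5111012274085, 'cy': 211.4306648434318, 'rvec': array([-2.35297401,  1.71823656,  0.23690211]), 'tvec': array([-0.6259566 , -0.02744961,  0.3918879 ])}
{'time': 0.15, 'qpos': array([ 1.21949152,  0.41786035, -0.01029779,  1.61401622,  0.00469446,
        1.11069654, -0.05299297]), 'joint_vel': array([ 3.59494671e-04, -2.02524286e-03,  1.99182015e-03, -2.04931101e-03,
        4.31755113e-04, -2.94600216e-05,  6.60643356e-04]), 'effort': array([ 1.01633981e-03, -8.51527977e+01,  6.39828444e-01, -4.26139891e+01,
       -4.87326435e-02,  1.70991960e-02,  6.47525144e-05]), 'ee_pos': array([ 0.19044265, -0.59496208,  0.18676263]), 'tool_rot': array([[ 9.52390832e-01,  3.04879603e-01, -3.63221104e-04],
       [ 3.04879810e-01, -9.52390423e-01,  8.85160090e-04],
       [-7.60610443e-05, -9.53757135e-04, -9.99999542e-01]]), 'force': array([ 0.15000823, -0.43396979, -0.01846181]), 'moment': array([-0.01479386,  0.03249613,  0.0139086 ]), 'opening': 0.09367184573451709}
```

View pics/scene0.png

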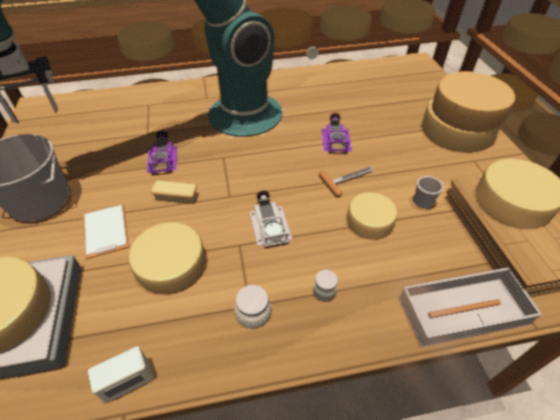

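View pics/top0.png

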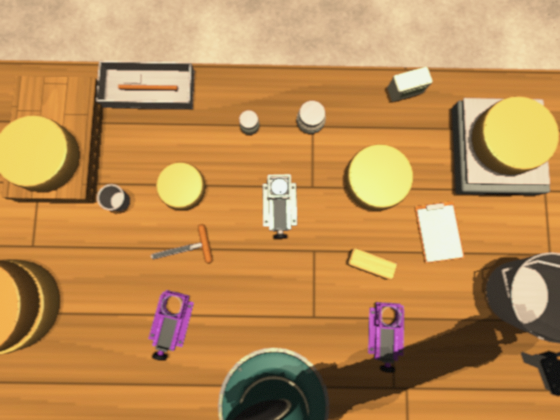

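View pics/wrist0.png

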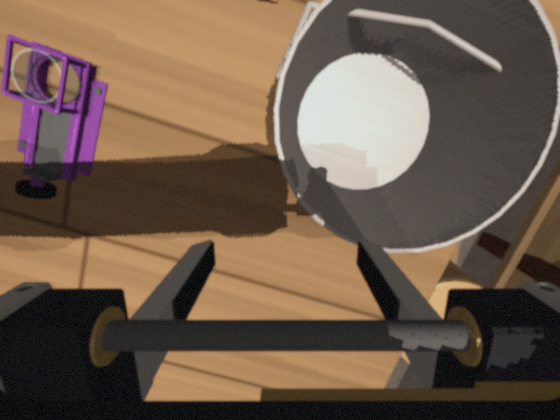

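The wrist view shows a bucket next to the gripper. The candidates in the top view are a steel dispenser at about (280,200), two purple look-alikes at (170,320) and (387,330), the small wheel at (180,186) and the large wheel at (380,176). The steel dispenser with the white discs fits the description. I'll confirm it with enlarged crops.

```bash
python3 - <<'E'
import cv2,numpy as np
a=cv2.imread("pics/top0.png")[160:250,240:330]; b=cv2.imread("pics/scene0.png")[180:260,230:310]
a=cv2.resize(a,(400,400),interpolation=cv2.INTER_CUBIC);b=cv2.resize(b,(400,400),interpolation=cv2.INTER_CUBIC)
cv2.imwrite("pics/crop0.png",np.hstack([a,b]))
E
```

```text
(no output)
```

View pics/crop0.png

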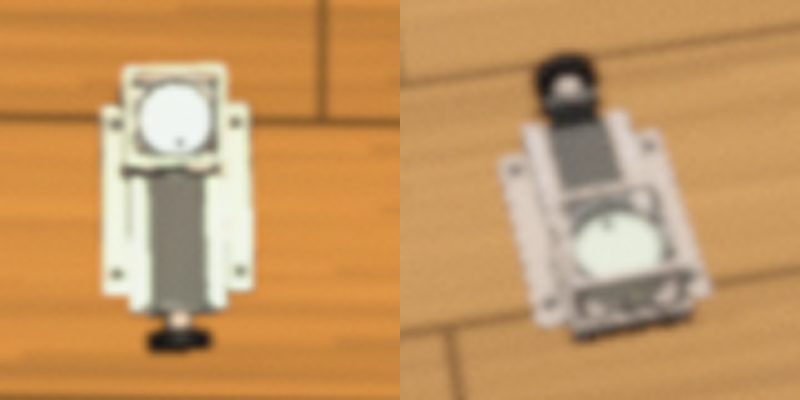

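The crops confirm the steel dispenser: white disc stack in top view at (280,186), black button at (280,236), and outlet away from the robot. Next I'll triangulate and move the wrist camera over it for a finer view.

```bash
cat > h.py <<'E'
import cv2,numpy as np
def ray(ci,p):
    R=cv2.Rodrigues(np.array(ci["rvec"],float))[0]; t=np.array(ci["tvec"],float)
    d=R.T@np.array([(p[0]-ci["cx"])/ci["fx"],(p[1]-ci["cy"])/ci["fy"],1.]); return -R.T@t,d/np.linalg.norm(d)
def onz(ci,p,z):
    o,d=ray(ci,p); return o+d*(z-o[2])/d[2]
def tri(c1,p1,c2,p2):
    o1,d1=ray(c1,p1);o2,d2=ray(c2,p2)
    s=np.linalg.lstsq(np.stack([d1,-d2],1),o2-o1,rcond=None)[0]
    a=o1+s[0]*d1;b=o2+s[1]*d2; return (a+b)/2,np.linalg.norm(a-b)
def proj(ci,P):
    return cv2.projectPoints(np.array([P],float),ci["rvec"],ci["tvec"],np.array([[ci["fx"],0,ci["cx"]],[0,ci["fy"],ci["cy"]],[0,0,1]]),None)[0].ravel()
E
python3 - <<'E'
from rig import robot
from h import *
T=robot.camera_info("top");S=robot.camera_info("scene")
print("disc",tri(T,(279.8,186.5),S,(274,229)))
print("button",tri(T,(280.4,236.5),S,(263.5,196)))
# wheels: yellow mask contours
for n,C,bx in (("top",T,[(150,155,215,215),(340,140,420,215)]),("scene",S,[(340,185,405,245),(120,215,215,300)])):
    im=cv2.imread(f"pics/{n}0.png");h=cv2.cvtColor(im,cv2.COLOR_BGR2HSV)
    for b in bx:
        c=h[b[1]:b[3],b[0]:b[2]]
        m=((c[...,0]>=23)&(c[...,0]<35)&(c[...,1]>100)).astype(np.uint8)
        cs=max(cv2.findContours(m,0,2)[0],key=cv2.contourArea)
        (x,y),r=cv2.minEnclosingCircle(cs); print(n,x+b[0],y+b[1],r,cv2.contourArea(cs), cv2.boundingRect(cs), onz(C,(x+b[0],y+b[1]),.06))
print("center pix of obstacles")
for nm,p,z in (("iron handle",(205,243),.01),("iron tip",(152,257),.01),("samplejar",(249,121),.06),("salt",(312,115),.06),("cup",(111,197),.07),("brush",(372,263),.04)): print(nm,onz(T,p,z).round(3))
E
```

```text
disc (array([ 0.57886009, -0.00481988,  0.03408928]), np.float64(0.002906583636186888))
button (array([ 0.44257559, -0.00896116,  0.01868919]), np.float64(0.0023085342282586686))
top 179.28452491760254 184.7517147064209 22.297300338745117 1462.5 (7, 8, 45, 44) [0.57386622 0.26320717 0.06      ]
top 380.22595977783203 175.71154022216797 31.870777130126953 3013.0 (9, 5, 64, 62) [ 0.60761503 -0.27654261  0.06      ]
scene 374.0 226.0 9.999999747378752e-05 0.0 (34, 41, 1, 1) [0.63982495 0.24253267 0.06      ]
scene 165.0 274.0 13.341764450073242 21.5 (32, 53, 27, 10) [ 0.67914235 -0.27864038  0.06      ]
center pix of obstacles
iron handle [0.422 0.197 0.01 ]
iron tip [0.381 0.34  0.01 ]
samplejar [0.755 0.081 0.06 ]
salt [ 0.775 -0.092  0.06 ]
cup [0.536 0.439 0.07 ]
brush [ 0.374 -0.255  0.04 ]
```

```bash
python3 - <<'E'
from rig import robot
from h import *
D=np.array([[1,0,0],[0,-1,0],[0,0,-1.]])
p=robot.get_state()["ee_pos"]; robot.move_linear([p[0],p[1],0.32],velocity=.25)
C=robot.camera_info("wrist"); print("cam offs",ray(C,(C["cx"],C["cy"])),robot.get_state()["ee_pos"])
robot.move_ptp([0.42,-0.02,0.30],D)
for i,P in enumerate([[0.42,-0.02,0.30],[0.47,0.04,0.30]]):
    if i: robot.move_linear(P,velocity=.2)
    robot.pause(.2)
    C=robot.camera_info("wrist"); im=robot.grab_frame("wrist"); cv2.imwrite(f"pics/w{i+1}.png",im[:,:,::-1])
    np.save(f"c{i+1}.npy",C,allow_pickle=True); print(ray(C,(C["cx"],C["cy"])))
robot.gripper_to(0.0)
s=robot.get_state(); print(s["time"],s["ee_pos"],s["opening"],s["force"])
E
```

```text
cam offs (array([ 0.26557961, -0.57257968,  0.51662783]), array([-0.25618394, -0.08056158, -0.96326508])) [ 0.19037721 -0.59472518  0.31953409]
(array([ 0.49897398, -0.02201544,  0.49707997]), array([-0.26875385,  0.00119522, -0.96320815]))
(array([0.54857496, 0.03765245, 0.49724554]), array([-2.68468902e-01,  5.85994598e-04, -9.63288174e-01]))
5.5083 [0.46999608 0.03999381 0.29998334] 0.00044321815308055235 [ 0.18797287  0.55736635 -0.08975177]
```

View pics/w1.png

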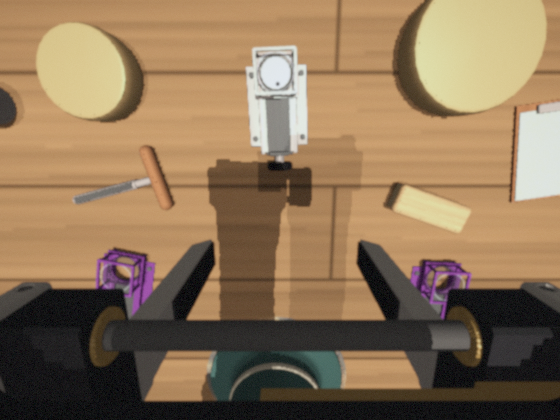

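View pics/w2.png

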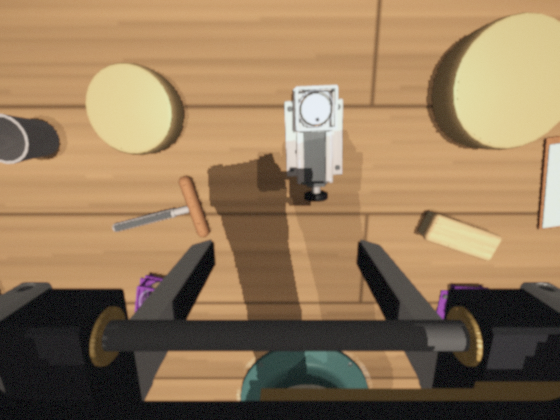

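Both wrist views show the dispenser: disc at (276,71) and (317,109), button at (280,165) and (316,196). I'll enlarge both views to get finer pixel positions.

```bash
python3 - <<'E'
import cv2,numpy as np
a=cv2.imread("pics/w1.png")[35:185,225:325]; b=cv2.imread("pics/w2.png")[70:220,265:365]
cv2.imwrite("pics/crop1.png",np.hstack([cv2.resize(x,(400,600),interpolation=cv2.INTER_CUBIC) for x in (a,b)]))
E
```

```text
(no output)
```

View pics/crop1.png

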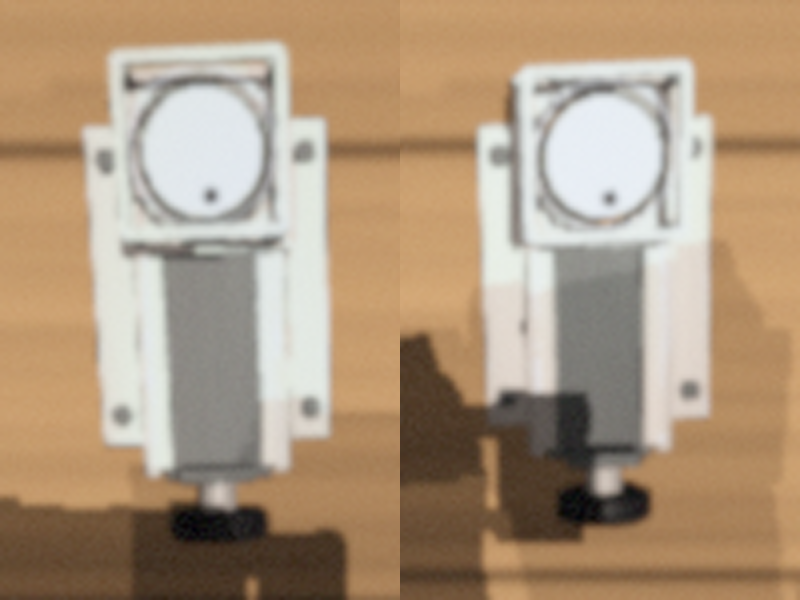

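```bash
python3 - <<'E'
from h import *
c1=np.load("c1.npy",allow_pickle=True).item();c2=np.load("c2.npy",allow_pickle=True).item()
f1=lambda p:(225+p[0]/4-.4,35+p[1]/4-.4); f2=lambda p:(265+(p[0]-400)/4-.4,70+p[1]/4-.4)
for n,a,b in (("disctop",(202,149),(604,156)),("button",(218,524),(603,503)),("scrLN",(122,415),(508,400)),("scrRN",(310,407),(690,390)),("scrLF",(104,160),(500,157)),("plateNL",(122,237),(516,240)),("plateFR",(284,47),(690,63))):
    print(n,tri(c1,f1(a),c2,f2(b)))
L=[onz(c1,f1(p),.004) for p in ((122,415),(310,407),(104,160),(304,151))]
for l in L: print(l.round(4))
L2=[onz(c2,f2(p),.004) for p in ((508,400),(690,390),(500,157))]
for l in L2: print(l.round(4))
for a,b in((L[0],L[2]),(L[1],L[3]),(L2[0],L2[2])): d=b-a; print("yaw",np.degrees(np.arctan2(d[1],d[0])))
for a,b in((L[1],L[0]),(L[3],L[2]),(L2[1],L2[0])): d=b-a; print("yaw y",np.degrees(np.arctan2(d[1],d[0]))-90)
print("disc z.036",onz(c1,f1((202,149)),.036),onz(c2,f2((604,156)),.036))
print("btn z.024",onz(c1,f1((218,524)),.024),onz(c2,f2((603,503)),.024))
E
```

```text
disctop (array([ 0.57876303, -0.00680443,  0.04036648]), np.float64(5.924801049731633e-05))
button (array([ 0.44359298, -0.01139536,  0.02250823]), np.float64(0.0006777367385207095))
scrLN (array([0.48551607, 0.0275305 , 0.01244827]), np.float64(0.0006549739680927707))
scrRN (array([ 0.4885806 , -0.04844746,  0.00641677]), np.float64(0.00020638013281957583))
scrLF (array([0.58016702, 0.03135284, 0.01177426]), np.float64(0.00043290960579263707))
plateNL (array([0.54981543, 0.0244735 , 0.02932509]), np.float64(0.0022928563327078064))
plateFR (array([ 0.60927752, -0.03561577,  0.04924654]), np.float64(2.809411898173685e-05))
[0.4855 0.0282 0.004 ]
[ 0.4886 -0.0486  0.004 ]
[0.5813 0.0323 0.004 ]
[ 0.5844 -0.045   0.004 ]
[0.4842 0.0276 0.004 ]
[ 0.4882 -0.0488  0.004 ]
[0.5808 0.0311 0.004 ]
yaw 2.492714886779243
yaw 2.1850715190368994
yaw 2.0995905861070683
yaw y 2.290846773040215
yaw y 2.282078191291987
yaw y 3.0325065885729714
disc z.036 [ 0.57954928 -0.00667791  0.036     ] [ 0.57902849 -0.00720997  0.036     ]
btn z.024 [ 0.44350265 -0.01121552  0.024     ] [ 0.44419093 -0.01144999  0.024     ]
```

The measurements agree: disc top z is 0.036–0.040, the button centre is within 1 mm of the frame prediction, and the yaw is about 2.3°. Next I'll push the plunger.

```bash
cat >> h.py <<'E'
O=np.array([0.5793,-0.0069]);YAW=np.radians(2.3);U=np.array([np.cos(YAW),np.sin(YAW)]);V=np.array([-U[1],U[0]])
def W(x,y,z): return np.r_[O+x*U+y*V,z]
def down(phi):
    c,s=np.cos(phi),np.sin(phi); return np.array([[c,s,0],[s,-c,0],[0,0,-1.]])
E
python3 - <<'E'
from rig import robot
from h import *
R=down(YAW); zt=0.039
robot.move_ptp(W(-.175,0,.14),R)
robot.move_linear(W(-.175,0,zt),velocity=.1)
print(robot.get_state()["ee_pos"])
hit=robot.move_linear(W(-.080,0,zt),velocity=.06,threshold=15)
s=robot.get_state(); print(hit,(s["ee_pos"][:2]-O)@U,s["force"],s["time"])
if not hit:
    hit=robot.move_linear(W(-.058,0,zt),velocity=.03,threshold=8)
    s=robot.get_state(); print(hit,(s["ee_pos"][:2]-O)@U,s["force"],s["time"])
C=robot.camera_info("wrist"); im=robot.grab_frame("wrist"); cv2.imwrite("pics/w3.png",im[:,:,::-1]); 
cv2.imwrite("pics/t3.png",robot.grab_frame("top")[:,:,::-1]);cv2.imwrite("pics/s3.png",robot.grab_frame("scene")[:,:,::-1])
E
```

```text
[ 0.40482616 -0.01391577  0.0394529 ]
False -0.08018932258381059 [-0.00573987  0.11753892 -0.15368895] 9.15
False -0.05818170670264407 [ 0.29835319 -0.19098677 -0.44631645] 10.0333
```

View pics/w3.png

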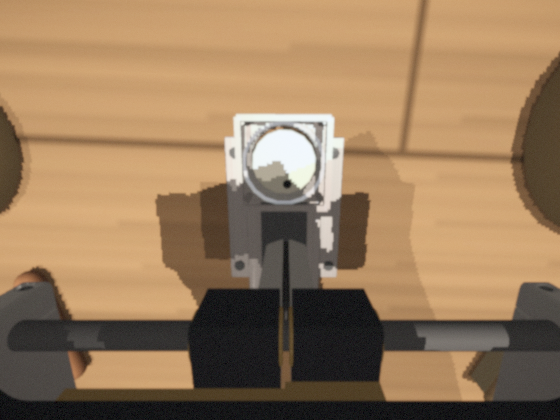

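View pics/s3.png

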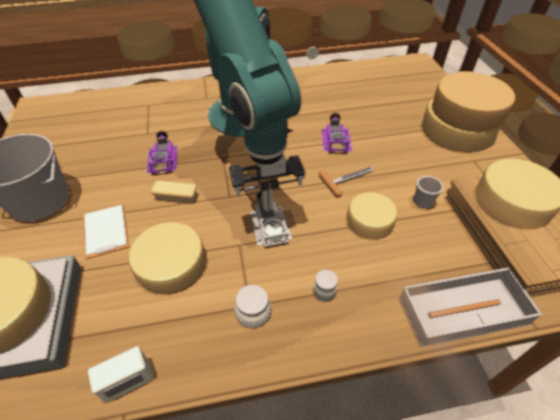

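The wrist view shows the fingers over the channel, but no disc in front of the outlet and almost no force. I'll look closer before doing anything else.

```bash
python3 - <<'E'
import cv2,numpy as np
a=cv2.imread("pics/w3.png")[100:300,200:370]; b=cv2.imread("pics/s3.png")[160:260,225:310]; c=cv2.imread("pics/t3.png")[150:250,240:325]
cv2.imwrite("pics/crop3.png",np.hstack([cv2.resize(x,(266,313),interpolation=cv2.INTER_CUBIC) for x in (a,b,c)]))
from rig import robot
print(robot.get_state())
E
```

```text
{'time': 10.1833, 'qpos': array([ 0.45663308,  0.50791955, -0.61424936,  1.972012  ,  0.40770347,
        0.78543056, -1.92270227]), 'joint_vel': array([ 0.00138581, -0.00029519,  0.00019738, -0.00199678, -0.00081722,
        0.00084794,  0.00092789]), 'effort': array([-3.11558344e-02, -7.42283177e+01, -1.14581314e+01, -3.09678197e+01,
        2.07805994e-02, -7.44936196e-02,  4.15557338e-05]), 'ee_pos': array([ 0.52122537, -0.00927577,  0.03900596]), 'tool_rot': array([[ 9.99194579e-01,  4.01271966e-02, -3.88615765e-05],
       [ 4.01271936e-02, -9.99194577e-01, -7.36741476e-05],
       [-4.17866135e-05,  7.20554029e-05, -9.99999997e-01]]), 'force': array([-0.10647276, -0.33026701, -0.21504461]), 'moment': array([ 0.04827288, -0.02421755, -0.02376681]), 'opening': 0.00042323673627321027}
```

View pics/crop3.png

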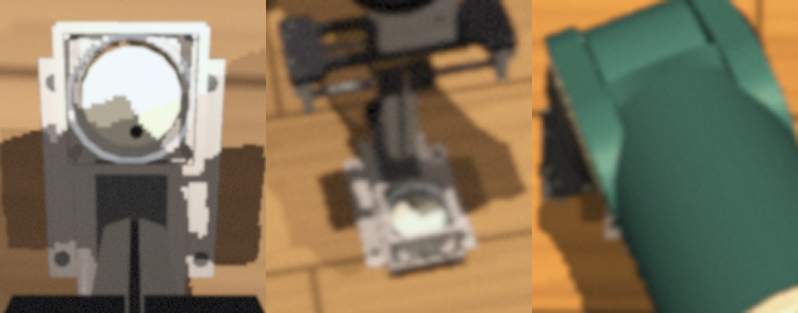

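```bash
python3 - <<'E'
from rig import robot
from h import *
S=robot.camera_info("scene");T=robot.camera_info("top")
for n,P in (("btn rest",W(-.135,0,.024)),("btn full",W(-.055,0,.024)),("tip",W(-.058,0,.020)),("tcp",W(-.058,0,.039))): print(n,proj(S,P).round(1),proj(T,P).round(1))
a=cv2.imread("pics/s3.png")[160:250,225:315]
cv2.imwrite("pics/crop3b.png",cv2.resize(a,(600,600),interpolation=cv2.INTER_CUBIC))
E
```

```text
btn rest [262.  195.4] [281.2 235.6]
btn full [268.1 216.2] [280.5 206.6]
tip [267.9 216.3] [280.5 207.9]
tcp [267.8 211.7] [280.6 206.9]
```

View pics/crop3b.png

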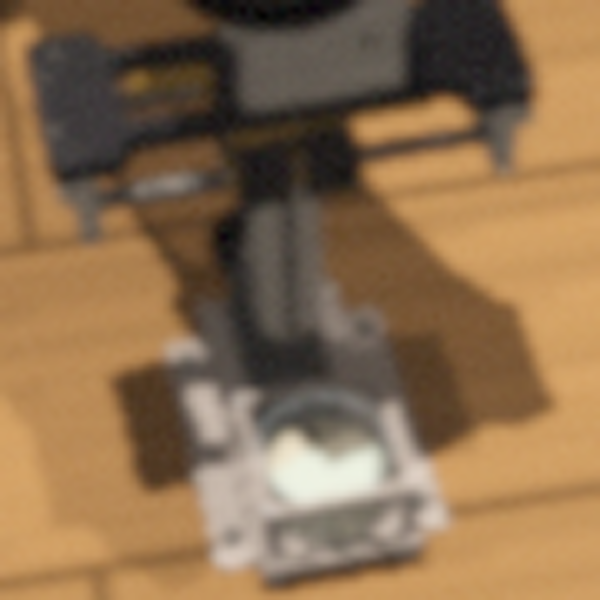

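The button is still at rest, at scene (260,195). The fingers passed above it without contact, so the real fingertips are higher than "19 mm ahead of the TCP". The wrist view of the open fingers suggests they sit about 17 mm behind the TCP. I'll back off and measure the tip height with a gentle touch on the bare bench.

```bash
python3 - <<'E'
from rig import robot
from h import *
robot.move_linear(W(-.180,0,.039),velocity=.15)
C=robot.camera_info("wrist")
hit=robot.move_linear(W(-.180,0,-.022),velocity=.03,threshold=4)
s=robot.get_state(); print(hit,s["ee_pos"],s["force"],s["time"])
cv2.imwrite("pics/w4.png",robot.grab_frame("wrist")[:,:,::-1]);cv2.imwrite("pics/s4.png",robot.grab_frame("scene")[:,:,::-1])
E
```

```text
True [ 0.39950546 -0.01415202 -0.01800481] [-3.54086861 -0.90501245 13.93336051] 12.85
```

View pics/w4.png

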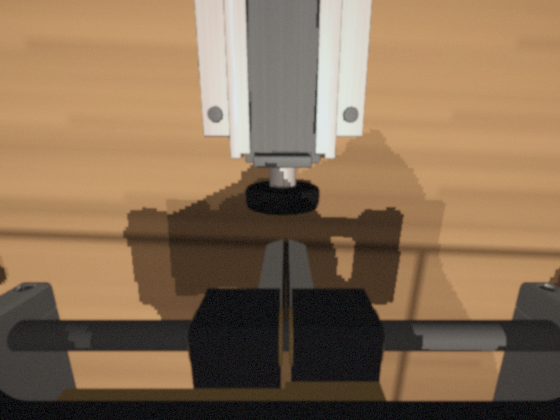

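View pics/s4.png

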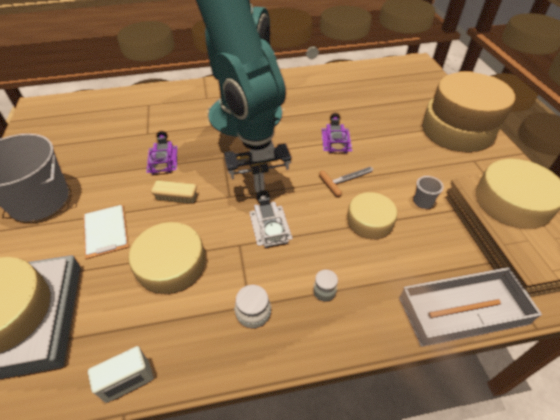

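The bench contact at TCP z = −0.017 confirms the tip is at TCP z + 0.017, not −0.019. The wrist view shows the fingers aligned with the button: tips at col 287, button at (283,197). Now I'll redo the push at the corrected height.

```bash
python3 - <<'E'
from rig import robot
from h import *
zt=0.004
robot.move_linear(W(-.180,0,zt),velocity=.08)
f0=robot.get_state()["force"]
hit=robot.move_linear(W(-.085,0,zt),velocity=.06,threshold=15)
s=robot.get_state(); print(hit,(s["ee_pos"][:2]-O)@U,s["force"]-f0,s["time"])
if not hit:
    hit=robot.move_linear(W(-.058,0,zt),velocity=.03,threshold=10)
    s=robot.get_state(); print(hit,(s["ee_pos"][:2]-O)@U,s["force"]-f0,s["time"])
cv2.imwrite("pics/w5.png",robot.grab_frame("wrist")[:,:,::-1])
robot.pause(.1); s=robot.get_state(); print((s["ee_pos"][:2]-O)@U,s["force"]-f0,s["time"])
E
```

```text
False -0.0852752417210417 [-5.40378804 -3.49042004 -0.70317169] 15.1083
True -0.07212912905625057 [-4.88909771 -1.40052079  4.3087519 ] 15.6833
-0.07212567095703683 [-5.16376407  0.32389006  3.41100679] 15.8333
```

View pics/w5.png

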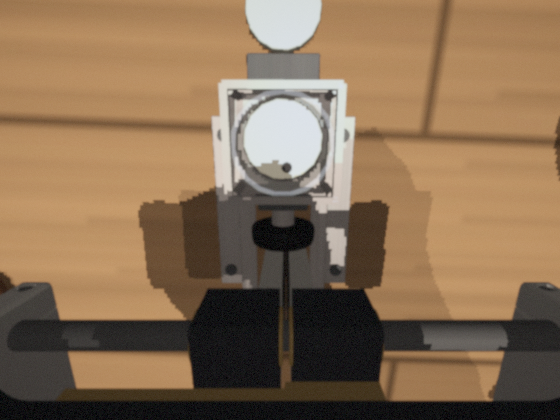

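The disc is out in front at (283,10). Travel is about 77 mm by nominal geometry, so I'll press a little further to reach the stop, then retract.

```bash
python3 - <<'E'
from rig import robot
from h import *
zt=0.004
hit=robot.move_linear(W(-.062,0,zt),velocity=.02,threshold=12)
s=robot.get_state(); print(hit,(s["ee_pos"][:2]-O)@U,s["force"],s["time"])
robot.pause(.15); s=robot.get_state(); print((s["ee_pos"][:2]-O)@U,s["force"],s["time"])
robot.move_linear(W(-.120,0,zt),velocity=.1)
robot.move_linear(W(-.185,0,zt),velocity=.15)
robot.move_linear(W(-.185,0,.10),velocity=.2)
R=down(YAW)
robot.move_linear(W(-.06,-.0,.16),velocity=.25)
robot.pause(.1)
C=robot.camera_info("wrist");cv2.imwrite("pics/w6.png",robot.grab_frame("wrist")[:,:,::-1]);np.save("c6.npy",C)
print(robot.get_state()["time"])
E
```

```text
True -0.07239648388600654 [-3.39395828 -0.8421637   3.80254764] 16.0917
-0.07260487356544555 [-5.18808921  0.49556351  3.19323314] 16.2417
18.9417
```

View pics/w6.png

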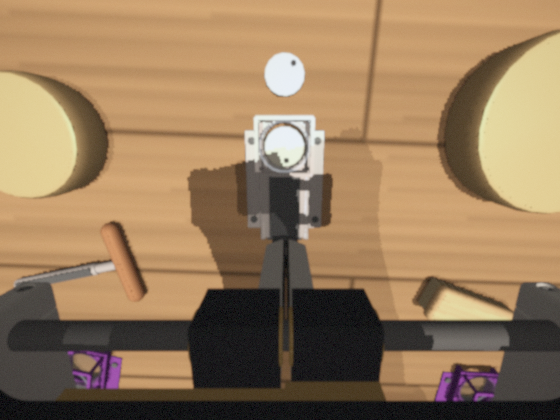

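The stroke stopped twice at the same hard point (−0.0725), so it was full travel. The disc now lies at (285,74) in the wrist view. Next: disc centre and small wheel position.

```bash
python3 - <<'E'
from rig import robot
from h import *
c=[None]+[np.load(f"c{i}.npy",allow_pickle=True).item() for i in (1,2)]; c6=np.load("c6.npy",allow_pickle=True).item()
im=cv2.imread("pics/w6.png"); g=im[45:105,255:315]; h=cv2.cvtColor(g,cv2.COLOR_BGR2HSV)
m=((h[...,1]<60)&(h[...,2]>150)).astype(np.uint8); k=max(cv2.findContours(m,0,1)[0],key=cv2.contourArea)
e=cv2.fitEllipse(k); p=(e[0][0]+255,e[0][1]+45); print("disc",p,e[1]); P=onz(c6,p,.008); d=P[:2]-O; print(P,"disp frame",d@U,d@V)
vis=[]; pix=[]
for i,b in ((1,(25,10,150,130)),(2,(75,55,195,165))):
    im=cv2.imread(f"pics/w{i}.png")[b[1]:b[3],b[0]:b[2]]; h=cv2.cvtColor(im,cv2.COLOR_BGR2HSV)
    print([h[y,x].tolist() for x,y in ((55,60),(110,60),(3,3))])
    m=((h[...,0]>=19)&(h[...,0]<35)&(h[...,1]>90)&(h[...,2]>165)).astype(np.uint8)
    m=cv2.morphologyEx(m,cv2.MORPH_OPEN,np.ones((5,5)))
    k=cv2.convexHull(max(cv2.findContours(m,0,1)[0],key=cv2.contourArea)); e=cv2.fitEllipse(k); q=(e[0][0]+b[0],e[0][1]+b[1]); pix.append(q)
    print(q,e[1],onz(c[i],q,.055))
    v=im.copy(); cv2.ellipse(v,e,(0,0,255),1); vis.append(cv2.resize(v,(360,360)))
print(tri(c[1],pix[0],c[2],pix[1]))
cv2.imwrite("pics/wh.png",np.hstack(vis))
E
```

```text
disc (284.1083106994629, 73.88592338562012) (40.27040481567383, 44.08176040649414)
[ 0.65341215 -0.00405721  0.008     ] disp frame 0.07416652669780321 -0.0001337519586702064
[[23, 85, 219], [18, 125, 90], [16, 118, 179]]Traceback (most recent call last):
  File "<stdin>", line 13, in <module>
ValueError: max() iterable argument is empty
```

The disc is at (0.6534, −0.0041), which is x = 74.2 mm in the dispenser frame, exactly at the outlet spot. I'll fix the wheel mask.

```bash
python3 - <<'E'
from rig import robot
from h import *
c=[None]+[np.load(f"c{i}.npy",allow_pickle=True).item() for i in (1,2)]
vis=[]; pix=[]
for i,b in ((1,(25,10,150,130)),(2,(75,55,195,165))):
    im=cv2.imread(f"pics/w{i}.png")[b[1]:b[3],b[0]:b[2]]; h=cv2.cvtColor(im,cv2.COLOR_BGR2HSV)
    m=((h[...,0]>=19)&(h[...,0]<35)&(h[...,2]>190)).astype(np.uint8)
    m=cv2.morphologyEx(m,cv2.MORPH_OPEN,np.ones((5,5)))
    k=cv2.convexHull(max(cv2.findContours(m,0,1)[0],key=cv2.contourArea)); e=cv2.fitEllipse(k); q=(e[0][0]+b[0],e[0][1]+b[1]); pix.append(q)
    print(q,e[1],onz(c[i],q,.055))
    v=im.copy(); cv2.ellipse(v,e,(0,0,255),1); vis.append(cv2.resize(v,(360,360)))
print(tri(c[1],pix[0],c[2],pix[1]))
cv2.imwrite("pics/wh.png",np.hstack(vis))
E
```

```text
(80.11296463012695, 69.79045486450195) (82.65182495117188, 101.04327392578125) [0.57922142 0.26225188 0.055     ]
(128.18051147460938, 107.83591842651367) (81.08060455322266, 94.1364517211914) [0.57931532 0.26230031 0.055     ]
(array([0.57934154, 0.26261255, 0.05441476]), np.float64(3.991820064005603e-05))
```

View pics/wh.png

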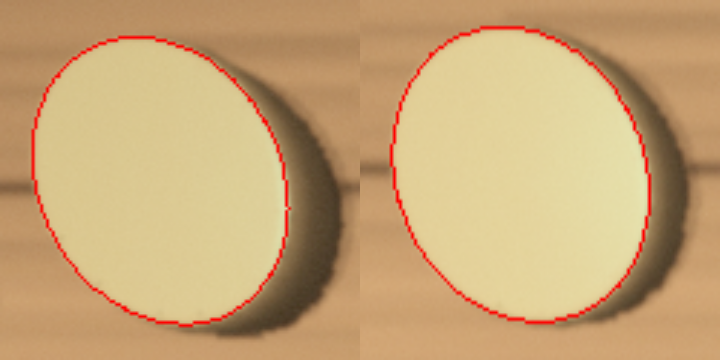

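The wheel is at (0.5793, 0.2625), with its top measured at 54.4 mm (given as 55). I'll slide the disc with both fingertips as a V-shaped pusher: 24 mm opening, both behind the disc, nothing between them.

```bash
cat >> h.py <<'E'
D0=np.array([.6534,-.0041]);WH=np.array([.5793,.2625]);n=(WH-D0)/np.linalg.norm(WH-D0);PH=np.arctan2(n[1],n[0]);ZP=-.0135
E
python3 - <<'E'
from rig import robot
from h import *
for ph,sg in ((PH,1),(PH-np.pi,-1)):
    for q in (D0-n*.060,WH-n*.118):
        for z in (.10,ZP):
            r=robot.ik(np.r_[q,z],down(ph)); print(sg,z,None if r is None else r.round(2))
E
```

```text
1 0.1 [ 0.66  0.8  -0.97  1.54  0.69  1.18 -0.16]
1 -0.0135 [ 0.62  0.93 -0.89  1.59  0.81  1.03 -0.24]
1 0.1 [ 0.4   0.74 -1.01  1.66  0.69  1.14 -0.53]
1 -0.0135 [ 0.34  0.88 -0.91  1.71  0.82  0.98 -0.62]
-1 0.1 [-0.07  0.59  0.17  1.56 -0.11  1.   -2.74]
-1 -0.0135 [-0.07  0.73  0.17  1.62 -0.16  0.81 -2.71]
-1 0.1 [-0.8   0.62  0.72  1.7  -0.47  1.   -2.79]
-1 -0.0135 [-0.67  0.74  0.53  1.75 -0.5   0.8  -2.77]
```

```bash
python3 - <<'E'
from rig import robot
from h import *
R=down(PH)
robot.gripper_to(.024)
robot.move_ptp(np.r_[D0-n*.060,.10],R)
hit=robot.move_linear(np.r_[D0-n*.060,ZP],velocity=.07,threshold=6)
s=robot.get_state();print(hit,s["ee_pos"],s["opening"],s["force"],s["time"])
C=robot.camera_info("wrist");cv2.imwrite("pics/w7.png",robot.grab_frame("wrist")[:,:,::-1]);np.save("c7.npy",C)
E
```

```text
False [ 0.66970659 -0.06193735 -0.01310422] 0.02403177933901634 [0.15517128 0.42452744 0.67333539] 22.8083
```

View pics/w7.png

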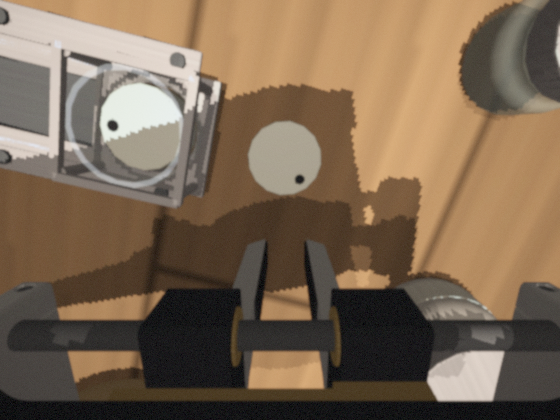

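The disc at (285,158) is centred ahead of the two fingertips, and the magazine stack has dropped by one. Now the push.

```bash
python3 - <<'E'
from rig import robot
from h import *
hit=robot.move_linear(np.r_[D0-n*.030,ZP],velocity=.05,threshold=5)
hit2=robot.move_linear(np.r_[WH-n*.120,ZP],velocity=.05,threshold=6) if not hit else None
s=robot.get_state();print(hit,hit2,s["ee_pos"],(WH-s["ee_pos"][:2])@n,s["force"],s["time"])
robot.pause(.1)
C=robot.camera_info("wrist");cv2.imwrite("pics/w8.png",robot.grab_frame("wrist")[:,:,::-1]);np.save("c8.npy",C)
E
```

```text
False False [ 0.61148203  0.14679889 -0.0134896 ] 0.12009342517346643 [ 0.133183   -0.31205405  0.07854036] 27.4917
```

View pics/w8.png

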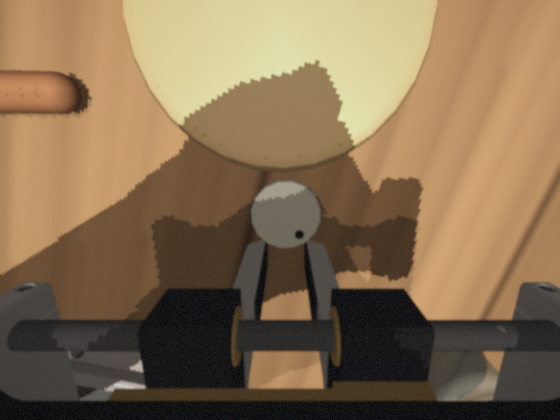

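The disc at (286,214) lies flat in the V, just short of the wheel. I'll measure the gap.

```bash
python3 - <<'E'
from h import *
c=np.load("c8.npy",allow_pickle=True).item()
im=cv2.imread("pics/w8.png");g=cv2.cvtColor(im,cv2.COLOR_BGR2HSV)[172:245,245:328]
m=((g[...,1]<55)&(g[...,2]>95)).astype(np.uint8);m=cv2.morphologyEx(m,cv2.MORPH_OPEN,np.ones((5,5)))
k=cv2.convexHull(max(cv2.findContours(m,0,1)[0],key=cv2.contourArea));e=cv2.fitEllipse(k);p=(e[0][0]+245,e[0][1]+172)
P=onz(c,p,.009);print(p,e[1],P,np.linalg.norm(P[:2]-WH),(WH-P[:2])@n)
for p in ((286,181),):print("front edge",(WH-onz(c,p,.009)[:2])@n)
print("wheel top near edge",(WH-onz(c,(282,168),.055)[:2])@n)
E
```

```text
(285.1212387084961, 213.53631210327148) (66.84529113769531, 68.17676544189453) [0.60429671 0.17241763 0.009     ] 0.09348619479821413 0.09348618637599963
front edge 0.0731163421333158
wheel top near edge 0.05957377941469938
```

The distance is 93.5 mm, or a bit more going by the wheel's near edge, against a limit of 102 mm. I'll nudge 4 mm closer for margin, then back off and check.

```bash
python3 - <<'E'
from rig import robot
from h import *
hit=robot.move_linear(np.r_[WH-n*.116,ZP],velocity=.02,threshold=3)
s=robot.get_state();print(hit,(WH-s["ee_pos"][:2])@n,s["force"],s["time"])
robot.pause(.1)
robot.move_linear(np.r_[WH-n*.150,ZP],velocity=.06)
robot.move_linear(np.r_[WH-n*.180,.22],velocity=.15)
robot.pause(.2)
C=robot.camera_info("wrist");cv2.imwrite("pics/w9.png",robot.grab_frame("wrist")[:,:,::-1]);np.save("c9.npy",C)
robot.move_ptp(np.r_[.45,-.15,.28],down(PH)); robot.pause(.2)
cv2.imwrite("pics/t9.png",robot.grab_frame("top")[:,:,::-1]);cv2.imwrite("pics/s9.png",robot.grab_frame("scene")[:,:,::-1])
print(robot.get_state()["time"])
E
```

```text
False 0.11568273234157256 [ 0.32934791  0.7701665  -1.26268418] 27.9917
32.2333
```

View pics/w9.png

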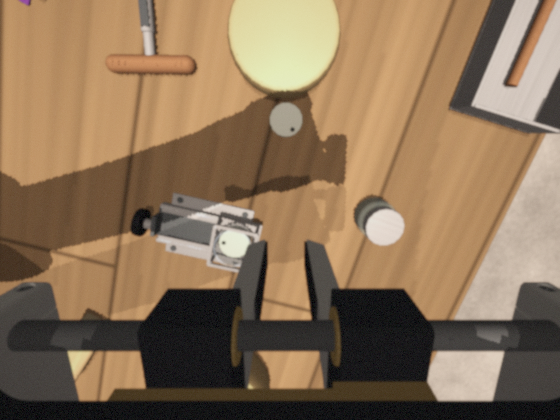

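View pics/t9.png

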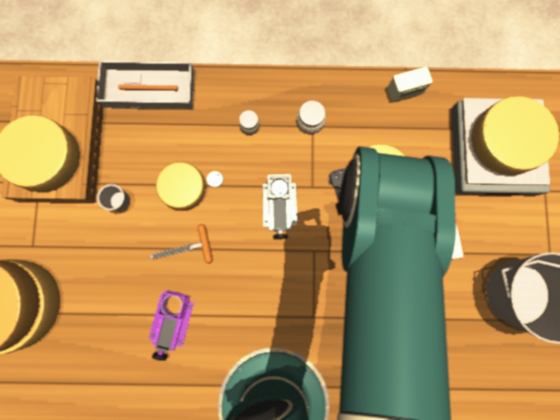

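View pics/s9.png

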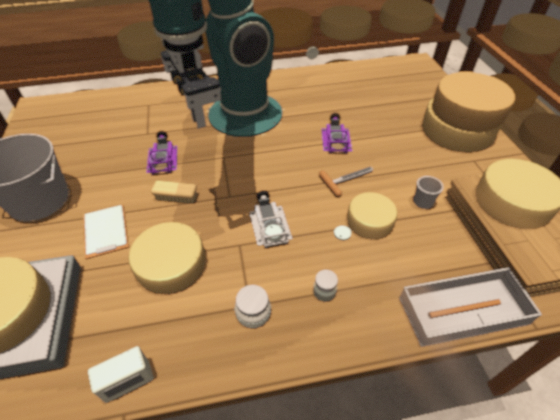

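The views show the disc beside the small wheel at top (215,179) and w9 (286,120). The plunger button is out at top (280,236). One last numeric check of the distance in both views.

```bash
python3 - <<'E'
from rig import robot
from h import *
T=robot.camera_info("top");S=robot.camera_info("scene");c9=np.load("c9.npy",allow_pickle=True).item()
def blob(f,b,fn):
    h=cv2.cvtColor(cv2.imread(f),cv2.COLOR_BGR2HSV)[b[1]:b[3],b[0]:b[2]];m=fn(h).astype(np.uint8)
    k=max(cv2.findContours(m,0,1)[0],key=cv2.contourArea);M=cv2.moments(cv2.convexHull(k));return (M["m10"]/M["m00"]+b[0],M["m01"]/M["m00"]+b[1])
wt=lambda h:(h[...,1]<70)&(h[...,2]>95)
ye=lambda h:(h[...,0]>=23)&(h[...,0]<35)&(h[...,1]>100)
dt=blob("pics/t9.png",(203,168,226,190),wt);dw=blob("pics/w9.png",(266,98,306,142),wt)
Pt=onz(T,dt,.009);Pw=onz(c9,dw,.009)
w0=blob("pics/top0.png",(150,155,205,215),ye);w1=blob("pics/t9.png",(150,155,205,215),ye)
A=onz(T,w0,.055);B=onz(T,w1,.055)
print("disc",dt,Pt,dw,Pw,"tri",tri(T,dt,c9,dw)[0]);print("wheel shift",B-A,B)
print("dist top",np.linalg.norm(Pt-B)if 0 else np.linalg.norm((Pt-B)[:2]),"wrist",np.linalg.norm(Pw[:2]-WH))
bl=lambda h:h[...,2]<60
for f in("top0","t9"):print("button",blob(f"pics/{f}.png",(268,228,292,242),bl))
for f in("top0","t9"):print("stack",blob(f"pics/{f}.png",(272,178,288,195),lambda h:(h[...,1]<40)&(h[...,2]>200)))
E
```

```text
disc (214.29390681003585, 178.80286738351253) [0.6026016 0.1785433 0.009    ] (285.5437112239143, 119.13931190073322) [0.60335846 0.17634922 0.009     ] tri [0.60279361 0.1772666  0.01078092]
wheel shift [6.72603934e-05 5.99525129e-04 0.00000000e+00] [0.57564519 0.26520214 0.055     ]
dist top 0.09075463038367423 wrist 0.08944699958343773
button (279.62015503875966, 236.015503875969)
button (280.36296296296297, 236.01481481481483)
stack (279.12624886466847, 186.24069028156222)
stack (279.41843971631204, 187.56914893617022)
```

The two views put the centres 89 and 91 mm apart (limit 102, touching 87). The wheel has not moved, the plunger is out, the stack is centred and the robot is clear. I'm handing in.

```bash
python3 -c "
from rig import robot
robot.sign_off();print(robot.get_state()['time'])"
```

```text
the job is handed in; nothing more can be done
the job is handed in; nothing more can be done
```

I pushed the plunger to its stop once, which delivered one disc. I then slid that disc flat to the foot of the small wheel, with both fingertips behind it, and handed the job in at about 32 s of the 56 s allowed.

**What disagreed:** the task says the fingertips stand 19 mm ahead of the TCP, but a touch on the bare bench showed they end about 17 mm behind it. Because of that, my first pass went over the top of the button without touching anything. I corrected the height and redid the push. It stopped twice at the same point (about 77 mm of travel by nominal geometry; I took this as the stop).

**Last checks before handing in:**

| Check | Result |
|---|---|
| Disc to small wheel, centres | 91 mm (top camera) and 89 mm (wrist camera); limit 102, touching at 87 |
| Disc height | triangulated top at 11 mm (disc is 9 mm thick), so lying on the bench |
| Small wheel shift | about 0.6 mm |
| Plunger button | at its rest position, within 1 pixel |
| Other three discs | still centred in the magazine |
| Other objects | no shift visible in the pictures; not measured one by one |

The small wheel's position differs by about 4 mm between the top and wrist cameras. Each distance above uses that camera's own wheel position, and the disc is within the limit either way.

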